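# Back the vial tray off by one notch

### The arm

A 6-joint arm with a two-finger parallel gripper is mounted at the origin on the work surface. World frame = base frame: x ahead of the robot, y to its left, z up, the work surface at z = 0. Lengths are in m, angles in rad, forces in N, time in s.
With the tool pointing down it reaches from about 0.35 to 0.775 m from the base axis. Payload 5.5 kg.
Tool frame: the origin (TCP) lies at the very end of the fingers, on their centre line; the grasp point (between the pads) lies 19 mm behind it; z points along the fingers, y is the direction in which the jaws open and shut (so a half turn about z gives the same grasp; the last joint's range is limited). The gripper opens to 85 mm and grips with 20 to 120 N. Pads are 22 mm wide; open, the fingers measure 114 mm over their backs; the gripper's body (76 mm by 85 mm) begins 54 mm behind the grasp point. The pads swing forward as they close: fully open they stand 13 mm farther back than shut.
Start: joints at [1.105, 0.313, 0.046, 1.304, 0, 1.431], TCP at [0.184, 0.545, 0.231] pointing down, gripper open.
Joint ranges: [-2.76, 2.76], [-0.86, 1.69], [-1.03, 1.26], [-2.2, 2.34], [-1.47, 1.5], [-3.14, 3.14]. Speed limits (rad/s): [2.57, 2.57, 3.14, 3.14, 3.14, 3.14].

### API

Orientations are given as a unit quaternion [w, x, y, z].
In Python, from workcell import get_state, imaging, env, spotter gives the robot as it stands.
- The arm moves only by the tool play_rows, never from a script. Its argument "moves" is a list of rows, each an object with "claw": the finger opening in cm, from 0 to 8.54; "delta_pos": the shift along the tool's x, y, z in cm, a list of three; "twist": the turn about the tool's z in degrees. A call has 1 to 12 rows; each row is the pose to reach, as a shift and turn from the pose commanded when the call began, along the tool's axes at that moment; what a row does not reach only later rows make up. A row lasts 1/8 s, in which the tool goes at most 62.5 mm and 10.7 degrees, less where a joint would pass 70% of its speed; a pose out of reach is approached as far as the arm can. A call with a gripper value outside its range is refused whole. The fingers move at their own pace and stop on an object; "force" is the grip in N (left out, the last holds). Time passes only in rows, so rows that repeat a pose let the fingers close. It gives the time, the measured TCP pose, the force and the opening at its end, in the units of the state.
- get_state(): the state, without advancing time (a new reading comes with each control period).
- imaging.read_camera(name): name is "scene" or "top" or "wrist"; returns the picture (400x640x3 uint8, red, green, blue); there is no depth.
- imaging.camera_info(name): a dict with "fx", "fy", "cx", "cy" (pixels), "world_to_cam" (4x4, takes a point from world to camera coordinates). Camera axes: x right, y down, z forward; pixel columns grow to the right and rows downward; lengths in m; the calibration is good to about 2 mm. A picture is of the moment at which its call begins: read the wrist's pose just before it. camera_info takes no time and is no camera call; for the wrist camera it gives the pose at the moment of the call.
- env.hand_in(): hands the job in, once; it reports no verdict.
Trained networks look in the newest picture that a camera, given by its name, has taken for a name from the list of things; names that differ only in an ending like _2 or _b are one class to them, and where a whole thing is asked for, a point or a joint stands for the part that bears it (a point fixed in the world has none). Each returns a list of dicts, best first, with "conf" (0 to 1); they miss things now and then, are a little off and sometimes report something else, mostly with a low value. They report only what shows in the picture. A call takes as long as a camera call. They do not tell look-alikes from the thing itself.
- spotter.spot_in(camera, query): "extent" ([left, top, right, bottom] in pixels, round what is visible of it).
The state is a dict: "clock": time; "joint_pos": joint angles; "qvel": joint speeds; "tau": joint torques, N m; "tcp_pos": TCP position; "orientation": TCP orientation; "wrist_force": force on the tool from outside, world axes, zero at the start; "ft_torque": the same for the moment, N m; "finger_gap": finger opening in m.
Only numpy, scipy, OpenCV 4.12 (cv2) and the standard library are available. Lean on these libraries where they do the work, as an engineer would, in place of code of your own. Each camera call takes 0.05 s, during which the arm holds its last target. There are 200 camera calls.

### The job

The hand-indexed vial tray has been advanced one place too far. With a fingertip tip the pawl's thumb lever over so that the pawl lifts out of the teeth and stays up, push one of the wheel's hand bars to turn the wheel back by one notch (counter-clockwise seen from above), then tip the lever back so that the pawl drops into that notch. Take nothing out or away: the vials stay standing in their wells, and the bottle and the beaker stay where they stand.

Things in the scene. Friction and masses are not known exactly. Their poses are not given: they have to be found in the camera images.
- unit: Vial tray fixed to the bench: white base plate 270 x 280 mm, 12 mm thick, carrying a toothed black wheel on an upright axis. Origin on the wheel's axis at bench height; z up; the pawl is on the +x side. Outside the wheel's rim at unit x 124, y 45 mm a post 16 x 22 mm, 68 mm high, carries the pawl's pivot.
- hub (a point): Top centre of the wheel's grey hub, 28 mm in diameter, 108 mm above the bench. Four level steel hand bars, 12 mm thick, run out from the hub, centre line 100 mm above the bench, each ending in a 16 mm black ball (outer end 80 mm from the axis). Below them on the disc are twelve 14 mm high square wells at radius 72 mm, two holding vials.
- rim (a point): A point on the wheel's axis at the top of its disc (224 mm in diameter), 40 mm above the bench. Twelve bare metal saw teeth, 10 mm high, 30 degrees apart, stand on the rim at radius 92 to 110 mm. Going counter-clockwise seen from above, each rises as a 25 mm ramp to an upright wall; after the wall comes a flat gap 24 mm long.
- wheel (a joint): Wheel angle, rad: 0 at the start, positive counter-clockwise seen from above (backward); one notch is 0.524 rad. Friction about 0.12 Nm: it stays where left. The pawl's nose, when down, stands mid-gap at 0 and again at 0.524, with some 0.08 rad of play either way; then a tooth wall stops backward turning.
- pawl (a joint): Pawl angle about its level pivot, rad: 0 down with the nose in the gap, 1.0 thrown over at its stop. Below about 0.6 rad it falls down by its own weight, above that it falls over to the stop and stays up; under 1 N at the thumb bar moves it. Pushing the thumb bar towards the unit's +y lifts the pawl; towards -y lowers it.
- pivot (a point): Centre of the pawl's pivot, at unit x 100, y 45 mm, 56 mm above the bench; the pivot axis lies along the unit's x. The steel pawl's arm runs 49 mm from it towards the unit's -y. Its thumb lever stands up from it, 48 mm to the thumb bar, leaning 0.35 rad towards -y with the pawl down and 0.65 rad towards +y when thrown over.
- thumb (a point): Centre of the thumb bar on top of the pawl's lever: a round steel cross bar 16 mm in diameter, 20 mm long, lying along the unit's x. Pawl down: 101 mm above the bench at unit x 100, y 29 mm; thrown over: at unit y 74 mm, 94 mm above the bench.
- nose (a point): Lower end of the pawl's nose (8 mm long, 14 mm wide), 45 mm from the pivot; with the pawl down it is 41 mm above the bench.
- bar0 (a point): A point on the centre line of hand bar 0, 55 mm from the wheel axis; its height is that of the bar. Before the job starts bar 0 points 45 degrees counter-clockwise of the unit's x axis.
- bar1 (a point): A point on the centre line of hand bar 1, 55 mm from the wheel axis; its height is that of the bar. Before the job starts bar 1 points 135 degrees counter-clockwise of the unit's x axis.
- bar2 (a point): A point on the centre line of hand bar 2, 55 mm from the wheel axis; its height is that of the bar. Before the job starts bar 2 points 225 degrees counter-clockwise of the unit's x axis.
- bar3 (a point): A point on the centre line of hand bar 3, 55 mm from the wheel axis; its height is that of the bar. Before the job starts bar 3 points 315 degrees counter-clockwise of the unit's x axis.
- vial0: Small capped glass vial 12 mm in diameter, 32 mm tall, standing in a well of the wheel; origin at the centre of its underside, 42 mm above the bench.
- vial1: The second such vial, in another well.
- bottle: Amber bottle with white cap, 60 mm in diameter, 105 mm tall, standing loose on the bench to one side of the tray; origin at the centre of its underside.
- beaker: Glass beaker, 60 mm in diameter, 75 mm tall, standing loose on the bench at the tray's other side; origin at the centre of its underside.
There are look-alikes about, which are no part of the job. What is shaped like the beaker but pink or purple is not meant.

How it is judged:
On the way, in this order (a step that is already met when the one before it is completed fails the run):
1. the pawl is lifted out of the teeth, before the wheel is turned back (value of joint pawl above 0.6 rad and value of joint wheel below 0.2 rad), for 0.2 s.
2. the wheel is pushed back by about one notch (value of joint wheel between 0.3936 and 0.6536 rad), for 0.2 s.
At the end, for the whole second after the job is handed in: The wheel stands still one notch back from where it began (within 0.12 rad of 0.524 rad), the pawl is down in the gap (under 0.05 rad), both vials stand in their wells (not more than 5 mm up), and the bottle and beaker stand within 30 mm of where they were (value of joint wheel between 0.4036 and 0.6436 rad and value of joint pawl below 0.05 rad and velocity of joint wheel between -0.05 and 0.05 rad/s and z of each of vial0, vial1 in the frame of unit below 0.047 m and angle between each of vial0, vial1's own z axis and vertical below 0.3 rad and distance of each of bottle, beaker from where it was at the start of the episode below 0.03 m and angle between each of bottle, beaker's own z axis and vertical below 0.2 rad); the robot touches nothing.
It fails at once if a vial is lifted out of its well (more than 10 mm) or tipped (z of any of vial0, vial1 in the frame of unit above 0.052 m or angle between any of vial0, vial1's own z axis and vertical above 0.5 rad).
It fails at once if the bottle or the beaker is lifted, knocked over or moved more than 30 mm (height (world z) of any of bottle, beaker above 0.015 m or distance of any of bottle, beaker from where it was at the start of the episode above 0.03 m or angle between any of bottle, beaker's own z axis and vertical above 0.5 rad).
It also fails if it takes over 64 s, if anything falls off the work surface, if the arm or the gripper's body presses on something with over 40 N, if the wrist force passes 120 N, or if a joint passes its speed limit or range.

## Working session

There is one attempt and no reset: what is moved stays moved. The work goes in short steps, Python scripts to look and compute and a tool call to move; the robot and the scene stay as the last step left them, time stands still between calls to the robot, and variables do not carry over. Pictures are saved under pics/ and viewed, about 8 in all and at most 12, crops included, and the job is handed in when it is done.

Besides the shell and the picture viewer there is one more tool, called as name(argument=value, ...) on one line, values as JSON. play_rows: Moves the arm, as the interface text tells. Its arguments: {"type":"object","properties":{"moves":{"type":"array"},"force":{"type":"number"}},"required":["moves"]}

```bash
mkdir -p pics; python3 - <<'E'
from workcell import get_state, imaging, env, spotter
import cv2,numpy as np
s=get_state();print(s['clock'],s['tcp_pos'],s['orientation'],s['finger_gap'])
for c in ('scene','top'):
    im=imaging.read_camera(c);cv2.imwrite(f'pics/{c}0.png',im[:,:,::-1])
    i=imaging.camera_info(c);print(c,i['fx'],i['cx'],i['cy'],np.round(i['world_to_cam'],3).tolist())
    for q in ('unit','hub','thumb','pivot','bottle','beaker','bar0'):
        print(q,[(np.round(d['extent']).tolist(),round(d['conf'],2)) for d in spotter.spot_in(c,q)][:3])
E
```

```text
0.0 [0.18382171 0.5442811  0.23041343] [-2.80073145e-04  1.62183842e-01  9.86760141e-01 -8.63697446e-04] 0.08524429246987175
scene 384.4180895231431 321.5289600845248 203.23433349377527 [[0.61, 0.792, -0.001, -0.373], [0.441, -0.341, -0.83, -0.141], [-0.658, 0.506, -0.557, 1.15], [0.0, 0.0, 0.0, 1.0]]
unit [([170.0, 200.0, 369.0, 352.0], 0.55), ([225.0, 248.0, 234.0, 262.0], 0.4), ([205.0, 200.0, 319.0, 299.0], 0.34)]
hub [([202.0, 197.0, 323.0, 298.0], 0.83)]
thumb [([293.0, 235.0, 317.0, 277.0], 0.59)]
pivot [([292.0, 236.0, 317.0, 282.0], 0.55)]
bottle [([133.0, 290.0, 185.0, 359.0], 0.67)]
beaker [([318.0, 165.0, 339.0, 206.0], 0.8), ([375.0, 201.0, 404.0, 248.0], 0.77), ([203.0, 194.0, 321.0, 299.0], 0.75)]
bar0 [([201.0, 200.0, 322.0, 293.0], 0.92)]
top 463.8072303873408 325.345632256943 201.70935042183368 [[0.011, -1.0, -0.023, 0.072], [-0.999, -0.01, -0.054, 0.576], [0.054, 0.024, -0.998, 1.282], [0.0, 0.0, 0.0, 1.0]]
unit [([326.0, 161.0, 435.0, 268.0], 0.69)]
hub [([340.0, 179.0, 422.0, 260.0], 0.64)]
thumb [([360.0, 179.0, 381.0, 187.0], 0.48)]
pivot []
bottle [([360.0, 178.0, 384.0, 184.0], 0.69), ([446.0, 183.0, 475.0, 210.0], 0.57), ([340.0, 179.0, 420.0, 259.0], 0.3)]
beaker [([280.0, 175.0, 300.0, 195.0], 0.93), ([280.0, 214.0, 301.0, 233.0], 0.87), ([276.0, 251.0, 302.0, 274.0], 0.57)]
bar0 [([343.0, 179.0, 422.0, 262.0], 0.59)]
```

```bash
python3 - <<'E'
import cv2
a=cv2.imread('pics/top0.png')[140:300,260:490];cv2.imwrite('pics/t1.png',cv2.resize(a,None,fx=3.4,fy=3.4,interpolation=2))
a=cv2.imread('pics/scene0.png')[150:370,120:420];cv2.imwrite('pics/s1.png',cv2.resize(a,None,fx=2.6,fy=2.6,interpolation=2))
E
```

```text
(no output)
```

View pics/t1.png

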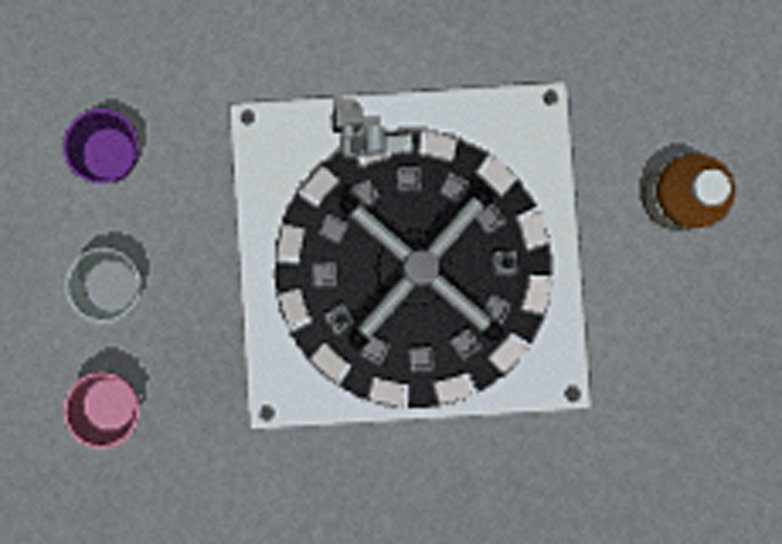

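View pics/s1.png

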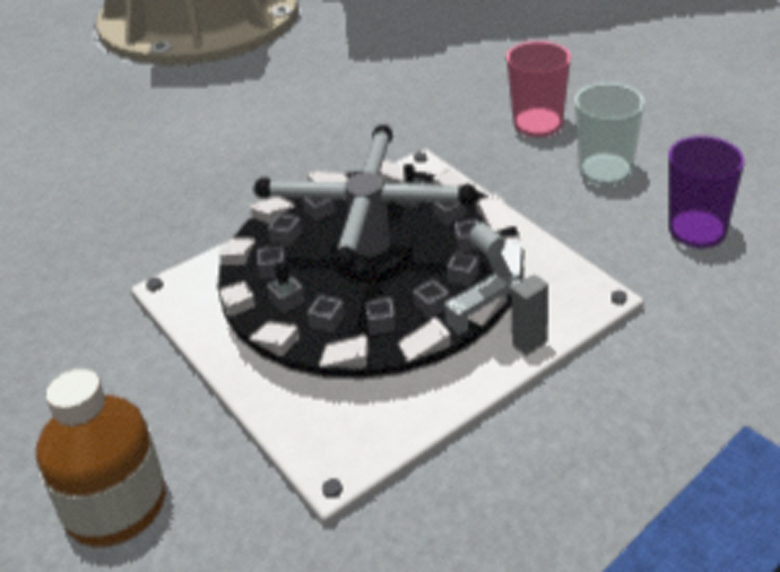

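The top view shows the plate (crop corners (231,103), (565,83), (590,406), (252,428)) and the hub at (422,267). The thumb lever is near (375,135), the vials at (505,262) and (340,319), the bottle on the right and the clear beaker at left between the pink and purple look-alikes.

```bash
cat > h.py <<'E'
from workcell import get_state, imaging, env, spotter
import cv2,numpy as np
from scipy.optimize import least_squares
from scipy.spatial.transform import Rotation as R
def back(c,px,z):
    i=imaging.camera_info(c);M=np.array(i['world_to_cam']);d=np.array([(px[0]-i['cx'])/i['fx'],(px[1]-i['cy'])/i['fy'],1])
    o=-M[:3,:3].T@M[:3,3];v=M[:3,:3].T@d;return o+v*(z-o[2])/v[2]
def proj(c,P):
    i=imaging.camera_info(c);M=np.array(i['world_to_cam']);q=M[:3,:3]@P+M[:3,3];return np.array([i['fx']*q[0]/q[2]+i['cx'],i['fy']*q[1]/q[2]+i['cy']])
def U(p,u):  # unit -> world
    c,s=np.cos(p[2]),np.sin(p[2]);return np.array([p[0]+c*u[0]-s*u[1],p[1]+s*u[0]+c*u[1],u[2]])
def togo(W): # world target -> tool-axis shift in cm
    s=get_state();q=s['orientation'];r=R.from_quat([q[1],q[2],q[3],q[0]]);return np.round(r.inv().apply(np.array(W)-s['tcp_pos'])*100,2)
E
python3 - <<'E'
from h import *
T=lambda x,y:(x/3.4+260-.35,y/3.4+140-.35)
S=lambda x,y:(x/2.6+120-.3,y/2.6+150-.3)
cor=[back('top',T(*k),.012) for k in ((231,103),(565,83),(590,406),(252,428))]
print(np.round(cor,4)); print('ctr',np.mean(cor,0),'hub',back('top',T(422,267),.108),back('scene',S(365,184),.108))
d=[np.arctan2(*(cor[a]-cor[b])[[1,0]]) for a,b in((0,3),(1,2))]+[np.arctan2(*(cor[a]-cor[b])[[1,0]])-np.pi/2 for a,b in((0,1),(3,2))];print(d)
obs=[('top',T(422,267),(0,0,.108)),('scene',S(365,184),(0,0,.108))]
# bar balls (tips), centre about r=.072
for k,(t,s) in enumerate([((350,208),(470,194)),((360,339),(381,132)),((489,326),(262,187)),((481,200),None)]):
    a=np.pi/4+k*np.pi/2;u=(.072*np.cos(a),.072*np.sin(a),.1)
    obs.append(('top',T(*t),u)); 
    if s: obs.append(('scene',S(*s),u))
obs.append(('scene',S(487,236),(.1,.029,.101)))
f=lambda p:np.concatenate([proj(c,U(p,u))-px for c,px,u in obs])
r=least_squares(f,[.45,-.05,0],x_scale=.01,loss='soft_l1');p=r.x;print(p,np.round(f(p).reshape(-1,2),1).tolist());np.save('p.npy',p)
print('thumb',U(p,(.1,.029,.101)),proj('top',U(p,(.1,.029,.101))))
print(get_state()['joint_pos'])
for y in (-.005,.005): print(U(p,(.1,y,.1)))
E
```

```text
[[ 0.6648  0.0725  0.012 ]
 [ 0.6836 -0.2031  0.012 ]
 [ 0.4185 -0.2232  0.012 ]
 [ 0.3971  0.0525  0.012 ]]
ctr [ 0.54100247 -0.07535228  0.012     ] hub [ 0.52863458 -0.07619674  0.108     ] [ 0.53255374 -0.08024349  0.108     ]
[np.float64(0.07476662103979063), np.float64(0.0756913680070972), np.float64(0.06808662675516497), np.float64(0.07737781991633419)]
[ 0.5281105  -0.07750488  0.08602522] [[0.5, 0.2], [0.1, -1.7], [0.3, -0.3], [-0.9, -1.0], [0.5, 0.1], [0.6, 0.3], [1.7, 1.0], [1.4, -0.3], [0.7, -1.0], [1.0, 0.1]]
thumb [ 0.62524905 -0.0400202   0.101     ] [369.7856684  181.15768429]
[ 1.10541951e+00  3.13145243e-01  4.61385419e-02  1.30360974e+00
 -1.70914854e-06  1.43120366e+00]
[ 0.62817031 -0.07389448  0.1       ]
[ 0.62731111 -0.06393145  0.1       ]
```

play_rows(moves=[{"claw": 0, "delta_pos": [-62.4, -44.8, 2], "twist": 67}, {"claw": 0, "delta_pos": [-62.4, -44.8, 2], "twist": 67}, {"claw": 0, "delta_pos": [-62.4, -44.8, 2], "twist": 67}, {"claw": 0, "delta_pos": [-62.4, -44.8, 2], "twist": 67}, {"claw": 0, "delta_pos": [-62.4, -44.8, 2], "twist": 67}, {"claw": 0, "delta_pos": [-62.4, -44.8, 2], "twist": 67}, {"claw": 0, "delta_pos": [-62.4, -44.8, 2], "twist": 67}, {"claw": 0, "delta_pos": [-62.4, -44.8, 2], "twist": 67}, {"claw": 0, "delta_pos": [-62.4, -44.8, 2], "twist": 67}, {"claw": 0, "delta_pos": [-62.4, -44.8, 2], "twist": 67}, {"claw": 0, "delta_pos": [-62.4, -44.8, 2], "twist": 67}, {"claw": 0, "delta_pos": [-62.4, -44.8, 2], "twist": 67}])

```text
clock: 2.3
tcp_pos: [0.6222, -0.0663, 0.2119]
orientation: [0.0, 0.68, 0.733, 0.0]
wrist_force: [1.0, -0.2, -0.1]
finger_gap: 0.0004
```

play_rows(moves=[{"claw": 0, "delta_pos": [0, 0, 0], "twist": 0}, {"claw": 0, "delta_pos": [0, 0, 0], "twist": 0}])

```text
clock: 2.55
tcp_pos: [0.6206, -0.0644, 0.2113]
orientation: [-0.001, 0.68, 0.733, -0.0]
wrist_force: [0.2, -0.6, -0.1]
finger_gap: -0.0004
```

```bash
python3 - <<'E'
from h import *
p=np.array([.529,-.078,.077]);np.save('p.npy',p)
im=np.ascontiguousarray(imaging.read_camera('wrist')[:,:,::-1]);
pts={'th':(.1,.029,.101),'tmin':(.09,.029,.109),'tmax':(.11,.029,.109),'hub':(0,0,.108),'b0':(.051,.051,.1),'b3':(.051,-.051,.1)}
for n,u in pts.items():
    q=proj('wrist',U(p,u));print(n,q)
    if abs(q).max()<2000: cv2.circle(im,tuple(int(k) for k in q),3,(0,0,255),1)
print([ (n,[(np.round(d['extent']).tolist(),round(d['conf'],2)) for d in spotter.spot_in('wrist',n)][:2]) for n in('thumb','hub')])
sc=imaging.read_camera('scene')[130:330,180:400,::-1]
sc=cv2.resize(sc,None,fx=2,fy=2,interpolation=2)
o=np.zeros((400,640+0,3),np.uint8);cv2.imwrite('pics/w2.png',im);cv2.imwrite('pics/s2.png',sc)
print(get_state()['tcp_pos'],togo(U(p,(.103,-.012,.2))))
E
```

```text
th [322.40263181 173.04408623]
tmin [309.19756275 175.55844598]
tmax [336.17532284 175.50527135]
hub [192.76590612 212.13018024]
b0 [256.88800208 144.04430649]
b3 [263.48215643 265.82210731]
[('thumb', [([310.0, 134.0, 340.0, 199.0], 0.67)]), ('hub', [([90.0, 62.0, 336.0, 291.0], 0.92)])]
[ 0.62057994 -0.06297558  0.21238925] [-1.99  1.05  1.24]
```

View pics/w2.png

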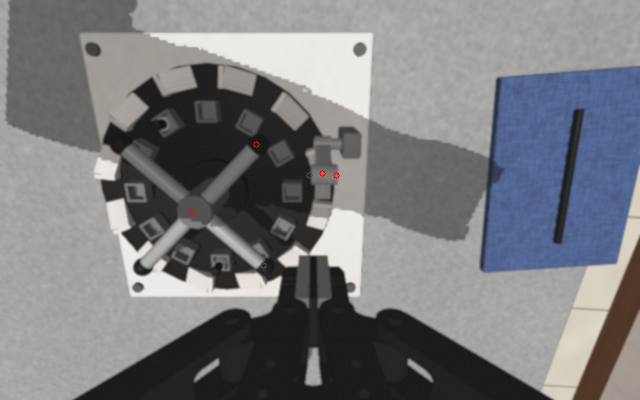

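play_rows(moves=[{"claw": 0, "delta_pos": [-2, 1, 1.2], "twist": 0}, {"claw": 0, "delta_pos": [-2, 1, 6], "twist": 0}, {"claw": 0, "delta_pos": [-2, 1, 10], "twist": 0}, {"claw": 0, "delta_pos": [-2, 1, 12], "twist": 0}, {"claw": 0, "delta_pos": [-1, 1, 12], "twist": 0}, {"claw": 0, "delta_pos": [-0.2, 1, 12], "twist": 0}, {"claw": 0, "delta_pos": [0.4, 1, 12], "twist": 0}, {"claw": 0, "delta_pos": [1, 1, 12], "twist": 0}, {"claw": 0, "delta_pos": [1.6, 1, 12], "twist": 0}, {"claw": 0, "delta_pos": [2.2, 1, 12], "twist": 0}, {"claw": 0, "delta_pos": [2.8, 1, 12], "twist": 0}])

```text
clock: 4.12
tcp_pos: [0.6288, -0.0352, 0.0917]
orientation: [-0.0, 0.68, 0.733, 0.0]
wrist_force: [0.6, -0.4, -1.1]
finger_gap: -0.0001
```

```bash
python3 - <<'E'
from h import *
p=np.load('p.npy')
sc=imaging.read_camera('scene')[180:330,180:380,::-1]
cv2.imwrite('pics/s3.png',cv2.resize(sc,None,fx=3.5,fy=3.5,interpolation=2))
print(get_state()['tcp_pos'],get_state()['wrist_force'],togo(U(p,(.103,.043,.092))))
E
```

```text
[ 0.62866109 -0.03448556  0.09164309] [ 0.3853022   0.45626199 -0.92246796] [ 0.73  0.03 -0.04]
```

View pics/s3.png

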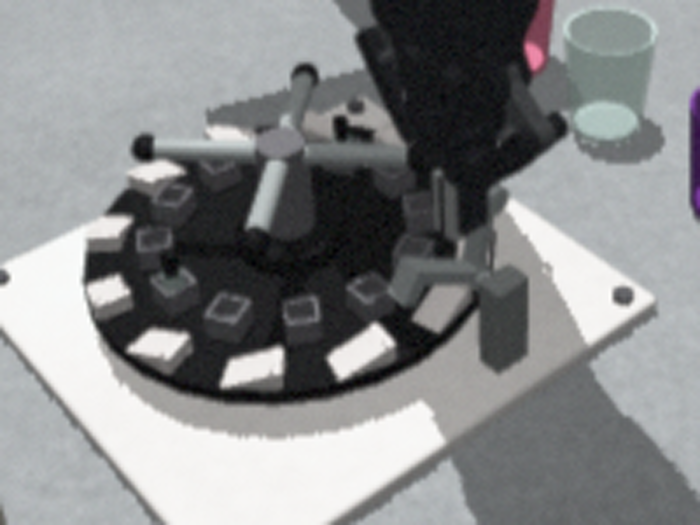

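Pawl arm is partly raised (nose end at about (405,285) in the crop), the lever not yet over. I'll push on, then lift away.

play_rows(moves=[{"claw": 0, "delta_pos": [0.6, 0, 0], "twist": 0}, {"claw": 0, "delta_pos": [1.1, 0, 0], "twist": 0}, {"claw": 0, "delta_pos": [1.5, 0, 0], "twist": 0}, {"claw": 0, "delta_pos": [1.5, 0, 0], "twist": 0}, {"claw": 0, "delta_pos": [1.5, 0, -3], "twist": 0}, {"claw": 0, "delta_pos": [1.5, 0, -7], "twist": 0}, {"claw": 0, "delta_pos": [-4, -4, -7], "twist": 10}, {"claw": 0, "delta_pos": [-9, -8, -7], "twist": 20}, {"claw": 0, "delta_pos": [-10, -8, -7], "twist": 30}, {"claw": 0, "delta_pos": [-10, -8, -7], "twist": 40}, {"claw": 0, "delta_pos": [-10, -8, -7], "twist": 45}, {"claw": 0, "delta_pos": [-10, -8, -7], "twist": 45}])

```text
clock: 5.68
tcp_pos: [0.5567, -0.1418, 0.1619]
orientation: [0.0, 0.909, 0.418, 0.0]
wrist_force: [0.1, 0.5, 0.4]
finger_gap: -0.0001
```

```bash
python3 - <<'E'
from h import *
p=np.load('p.npy')
sc=imaging.read_camera('scene')[180:330,180:380,::-1]
cv2.imwrite('pics/s4.png',cv2.resize(sc,None,fx=3.5,fy=3.5,interpolation=2))
print(get_state()['tcp_pos'],get_state()['wrist_force'])
def T(th,off): a=np.radians(th);t=np.array([-np.sin(a),np.cos(a)]);u=.06*np.array([np.cos(a),np.sin(a)])-off*t;return U(p,(*u,.088))
print(togo(T(315,.029)),[togo(T(th,.017)).tolist() for th in(315,320,325,330,335,340,345)])
E
```

```text
[ 0.55673219 -0.1416515   0.16179833] [0.66360369 0.25961552 0.38717793]
[ 0.13 -0.25  7.38] [[1.33, -0.25, 7.38], [1.86, -0.12, 7.38], [2.4, -0.04, 7.38], [2.94, -0.01, 7.38], [3.48, -0.03, 7.38], [4.02, -0.09, 7.38], [4.56, -0.2, 7.38]]
```

View pics/s4.png

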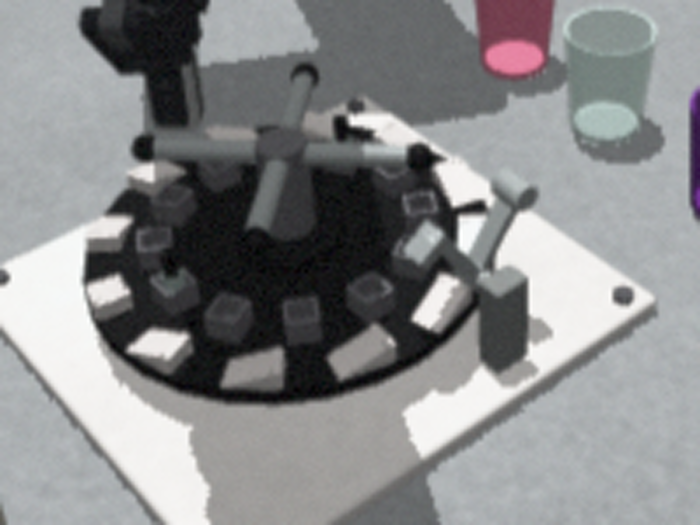

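The pawl is thrown over: thumb bar at crop (515,190), nose up at (425,245), wheel not turned. Next I'll push bar 3 just short of one notch and measure.

play_rows(moves=[{"claw": 0, "delta_pos": [0.1, -0.2, 4], "twist": 0}, {"claw": 0, "delta_pos": [0.1, -0.2, 7.4], "twist": 0}, {"claw": 0, "delta_pos": [0.8, -0.2, 7.4], "twist": 0}, {"claw": 0, "delta_pos": [1.3, -0.2, 7.4], "twist": 0}, {"claw": 0, "delta_pos": [1.9, -0.1, 7.4], "twist": -5}, {"claw": 0, "delta_pos": [2.4, 0, 7.4], "twist": -10}, {"claw": 0, "delta_pos": [2.9, 0, 7.4], "twist": -15}, {"claw": 0, "delta_pos": [3.5, 0, 7.4], "twist": -20}, {"claw": 0, "delta_pos": [4.0, -0.1, 7.4], "twist": -25}, {"claw": 0, "delta_pos": [4.3, -0.1, 7.4], "twist": -28}, {"claw": 0, "delta_pos": [4.3, -0.1, 7.4], "twist": -28}, {"claw": 0, "delta_pos": [4.3, -0.1, 7.4], "twist": -28}])

```text
clock: 7.22
tcp_pos: [0.5851, -0.1083, 0.089]
orientation: [0.001, 0.781, 0.625, 0.001]
wrist_force: [0.5, -0.7, -0.2]
finger_gap: 0.0001
```

```bash
python3 - <<'E'
from h import *
p=np.load('p.npy')
im=np.ascontiguousarray(imaging.read_camera('scene')[:,:,::-1])
for k in range(4):
  for d,c in ((30,(0,0,255)),):
    a=np.pi/4+k*np.pi/2+np.radians(d)
    for r in (.03,.072): cv2.circle(im,tuple(int(round(v)) for v in proj('scene',U(p,(r*np.cos(a),r*np.sin(a),.1)))),1,c,-1)
cv2.imwrite('pics/s5.png',cv2.resize(im[180:330,180:380],None,fx=3.5,fy=3.5,interpolation=2))
s=get_state();print(s['tcp_pos'],s['wrist_force'])
c,n=np.cos(p[2]),np.sin(p[2]);d=np.array(s['tcp_pos'])-[p[0],p[1],0];u=np.array([c*d[0]+n*d[1],-n*d[0]+c*d[1]]);rho=np.hypot(*u)
print('bar angle est',np.degrees(np.arctan2(u[1],u[0])+np.arcsin(.017/rho))+45,rho)
E
```

```text
[ 0.58482537 -0.10826726  0.08871919] [-0.28797005 -0.22066965 -0.30277517]
bar angle est 27.65045510132646 0.06350259059333868
```

View pics/s5.png

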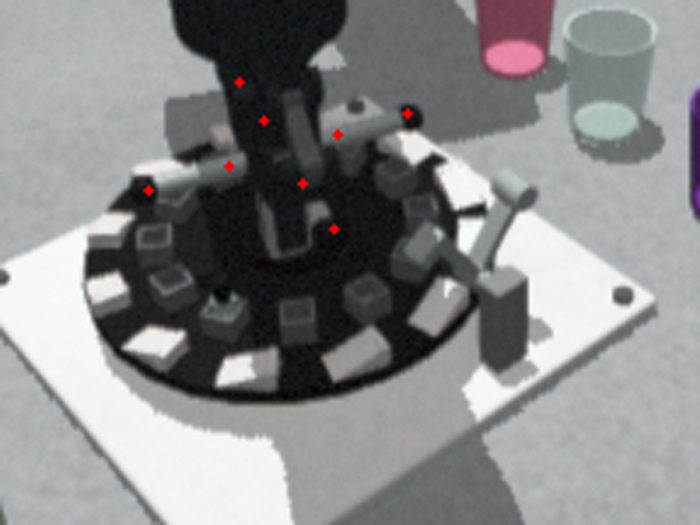

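The bars sit on the 30° markers to within about 2° (left ball (150,187) against marker (148,190)). Backing off and up.

play_rows(moves=[{"claw": 0, "delta_pos": [-0.6, 0, 0], "twist": 0}, {"claw": 0, "delta_pos": [-1.5, 0, 0], "twist": 0}, {"claw": 0, "delta_pos": [-1.5, 0, -4], "twist": -8}, {"claw": 0, "delta_pos": [-1.5, 0, -9], "twist": -17}, {"claw": 0, "delta_pos": [-1.5, 0, -9], "twist": -17}, {"claw": 0, "delta_pos": [-1.5, 0, -9], "twist": -17}])

```text
clock: 8.02
tcp_pos: [0.5805, -0.1233, 0.1775]
orientation: [0.0, 0.68, 0.733, 0.0]
wrist_force: [-0.2, 0.0, -0.4]
finger_gap: 0.0004
```

```bash
python3 - <<'E'
from h import *
p=np.load('p.npy')
print(get_state()['tcp_pos'])
for u in ((.05,.11,.175),(.103,.112,.175),(.103,.112,.084),(.103,.061,.084)): print(togo(U(p,u)))
E
```

```text
[ 0.58052994 -0.12333755  0.17753843]
[15.92  0.17  0.25]
[16.13  5.47  0.25]
[16.13  5.46  9.35]
[11.03  5.48  9.35]
```

play_rows(moves=[{"claw": 0, "delta_pos": [5, 1.5, 0], "twist": 0}, {"claw": 0, "delta_pos": [10, 3, 0], "twist": 0}, {"claw": 0, "delta_pos": [16.1, 5.5, 0], "twist": 0}, {"claw": 0, "delta_pos": [16.1, 5.5, 0], "twist": 0}, {"claw": 0, "delta_pos": [16.1, 5.5, 0], "twist": 0}])

```text
clock: 8.65
tcp_pos: [0.6224, 0.0421, 0.176]
orientation: [-0.001, 0.68, 0.734, -0.001]
wrist_force: [0.8, -0.8, 0.1]
finger_gap: 0.0
```

```bash
python3 - <<'E'
from h import *
p=np.load('p.npy')
b=np.ascontiguousarray(imaging.read_camera('top')[:,:,::-1])
for k in range(4):
    a=np.pi/4+k*np.pi/2+np.pi/6
    cv2.circle(b,tuple(int(round(v)) for v in proj('top',U(p,(.072*np.cos(a),.072*np.sin(a),.1)))),1,(0,0,255),-1)
cv2.imwrite('pics/t6.png',cv2.resize(b[150:280,320:440],None,fx=4.5,fy=4.5,interpolation=2))
for u in ((.103,.112,.175),(.103,.112,.084),(.103,.061,.084)): print(togo(U(p,u)))
E
```

```text
[0.03 0.06 0.14]
[0.03 0.08 9.24]
[-5.07  0.09  9.24]
```

View pics/t6.png

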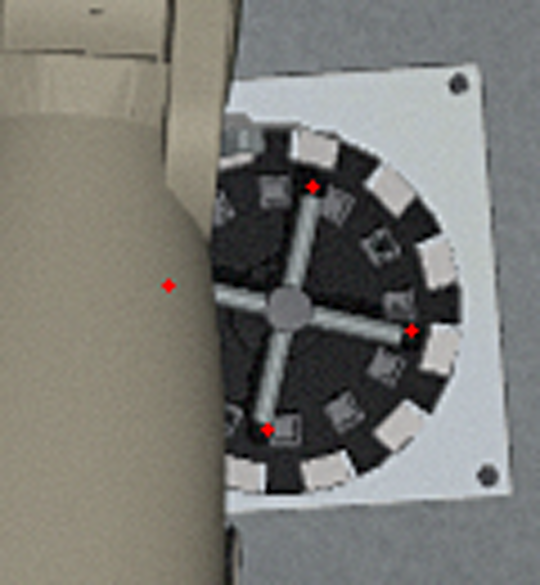

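The wheel is within about 2° of one notch (markers at (313,187), (411,330) and (267,429) are on the bar ends), so I'll tip the lever back.

play_rows(moves=[{"claw": 0, "delta_pos": [0, 0.1, 5], "twist": 0}, {"claw": 0, "delta_pos": [0, 0.1, 9.2], "twist": 0}, {"claw": 0, "delta_pos": [-1, 0.1, 9.2], "twist": 0}, {"claw": 0, "delta_pos": [-1.8, 0.1, 9.2], "twist": 0}, {"claw": 0, "delta_pos": [-2.5, 0.1, 9.2], "twist": 0}, {"claw": 0, "delta_pos": [-3.2, 0.1, 9.2], "twist": 0}, {"claw": 0, "delta_pos": [-3.9, 0.1, 9.2], "twist": 0}, {"claw": 0, "delta_pos": [-4.6, 0.1, 9.2], "twist": 0}, {"claw": 0, "delta_pos": [-5.2, 0.1, 9.2], "twist": 0}, {"claw": 0, "delta_pos": [-5.2, 0.1, 9.2], "twist": 0}, {"claw": 0, "delta_pos": [-4, 0.1, 9.2], "twist": 0}, {"claw": 0, "delta_pos": [-1, 0.1, 6], "twist": 0}])

```text
clock: 10.2
tcp_pos: [0.623, 0.0324, 0.1153]
orientation: [-0.002, 0.681, 0.733, -0.002]
wrist_force: [1.0, 0.0, 0.8]
finger_gap: 0.0001
```

play_rows(moves=[{"claw": 0, "delta_pos": [1, 0, -6], "twist": 0}, {"claw": 0, "delta_pos": [5, 0, -12], "twist": 0}, {"claw": 0, "delta_pos": [11, -2, -12], "twist": 0}, {"claw": 0, "delta_pos": [17, -4, -12], "twist": 0}, {"claw": 0, "delta_pos": [20, -4, -12], "twist": 0}, {"claw": 0, "delta_pos": [20, -4, -12], "twist": 0}, {"claw": 0, "delta_pos": [20, -4, -12], "twist": 0}])

```text
clock: 11.08
tcp_pos: [0.5698, 0.2287, 0.2376]
orientation: [0.0, 0.68, 0.734, -0.0]
wrist_force: [0.9, -0.6, -0.4]
finger_gap: -0.0
```

```bash
python3 - <<'E'
from h import *
p=np.load('p.npy')
im=np.ascontiguousarray(imaging.read_camera('scene')[:,:,::-1])
for k in range(4):
    a=np.pi/4+k*np.pi/2+np.pi/6
    cv2.circle(im,tuple(int(round(v)) for v in proj('scene',U(p,(.072*np.cos(a),.072*np.sin(a),.1)))),1,(0,0,255),-1)
cv2.imwrite('pics/s7.png',cv2.resize(im[160:370,120:420],None,fx=2.6,fy=2.6,interpolation=2))
b=imaging.read_camera('top')[:,:,::-1]
cv2.imwrite('pics/t7.png',cv2.resize(b[140:300,260:490],None,fx=3.4,fy=3.4,interpolation=2))
E
```

```text
(no output)
```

View pics/s7.png

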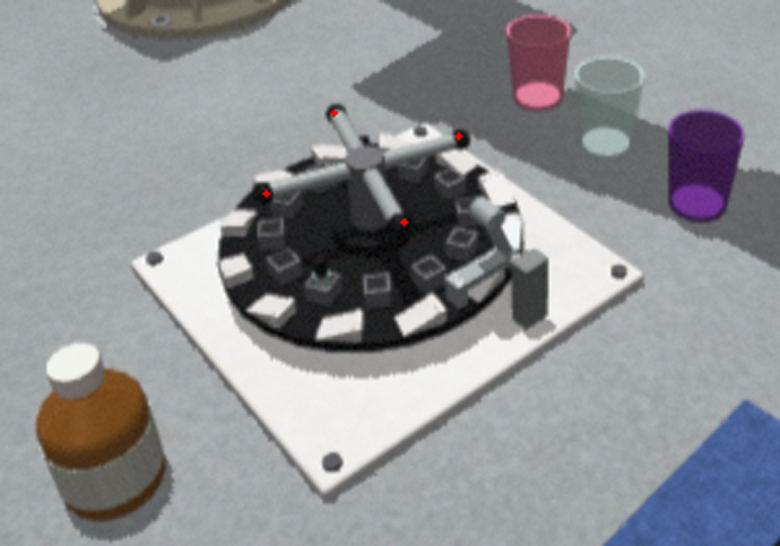

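View pics/t7.png

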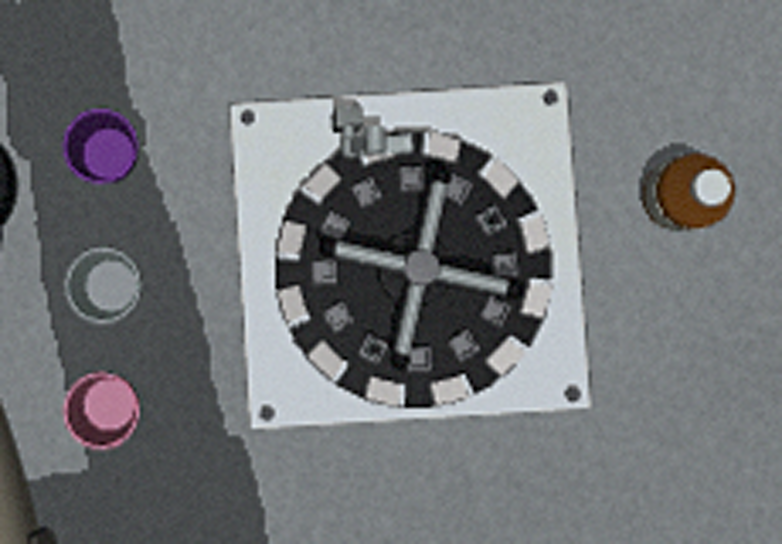

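The pawl looks exactly as at the start: nose at (457,285), lever at (485,212). The bars are on the 30° markers, the vials are upright, and the bottle and beaker have not moved. Handing in.

```bash
python3 -c "
from h import *
print(env.hand_in())"
```

```text
the job is handed in; nothing more can be done
None
```

The tray is one notch back with the pawl down in the gap, and the job is handed in at about 11 s of the 64 s allowed; no verdict was reported.

I tipped the thumb lever over with the closed fingertips and saw the pawl stay up. I then pushed hand bar 3 back, tipped the lever back from the other side and moved the arm clear.

Last checks in the scene and top pictures:
- **Wheel:** the bar ends sit on the 30° (0.524 rad) markers. The best estimate is 28–30°, perhaps 1–2° short, which is inside the ±0.12 rad tolerance.
- **Pawl:** it looks the same as at the start, with the nose in the gap.
- **Vials, bottle and beaker:** both vials moved with the wheel and are still in their wells. The bottle and beaker are where they were.

No check failed or disagreed. The wheel and pawl angles were judged from pictures, not read directly.

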